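# Snap the retaining ring onto the microscope stage spindle

## Robot

A 6-joint arm with a two-finger parallel gripper is mounted at the origin on the work surface. World frame = base frame: x ahead of the robot, y to its left, z up, the work surface at z = 0. Lengths are in m, angles in degrees, forces in N, time in s.
With the tool pointing down it reaches from about 0.4 to 0.825 m from the base axis. Payload 7 kg.
Tool frame: the origin (TCP) lies on the centre line of the jaws, within the pads' length; the fingertips stand 19 mm ahead of it and the grasp point (between the pads) is the TCP (r.tip_extent is the distance from the TCP to the fingertips, in m); z points along the fingers, y is the line along which they close (so a half turn about z gives the same grasp; the last joint's range is limited). The gripper opens to 88 mm and grips with 3 to 60 N. Pads are 19 mm wide; open, the fingers measure 130 mm over their backs; the gripper's body (78 mm by 193 mm) begins 47 mm behind the grasp point.
Start: joints at [-48.123, 20.546, 0.682, 0, -70.136, -16.507], TCP at [0.289, -0.61, 0.246] pointing down, gripper open.
Joint ranges: [-176.03, 176.03], [-82.01, 121.73], [-58.28, 71.71], [-173.87, 95.51], [-174.79, -0.11], [-173.66, 173.66]. Speed limits (degrees/s): [136.94, 136.94, 172.46, 180, 180, 180].

## Interface

Orientations are given as [roll, pitch, yaw] about the fixed x, y, z axes, in that order (R = Rz(yaw) Ry(pitch) Rx(roll)).
In Python, from plant import r gives the robot as it stands. The module is installed in compiled form; this text tells all that it offers.
- The arm moves only by the tool jog_arm, never from a script. Its argument "deltas" is a list that holds one entry, the list of rows, each a list of 5 numbers: the opening, from -1 (shut) to 1 (fully open), then the shift along the world's x, y, z in cm, then the turn about the world's z in rad. In form: [[[claw, dx, dy, dz, turn], ...]]. A call has 1 to 8 rows; each row shifts and turns the commanded pose from where the row before left it; what a row does not reach is not made up. A row lasts 1/8 s, in which the tool goes at most 62.5 mm and 10.7 degrees, less where a joint would pass 70% of its speed; a pose out of reach is approached as far as the arm can. A call with a gripper value outside its range is refused whole. The fingers move at their own pace and stop on an object; "force" is the grip in N (left out, the last holds). Time passes only in rows, so rows that do not move let the fingers close. It gives the time, the measured TCP pose, the force, the opening and the grip force at its end, in the units of the state.
- r.get_state(): the state, without advancing time (a new reading comes with each control period).
- r.capture(name): name is "scene" or "side" or "wrist"; returns the picture (420x560x3 uint8, blue, green, red); there is no depth.
- r.camera_info(name): a dict with "fx", "fy", "cx", "cy" (pixels), "view" (4x4, takes a point from world to camera coordinates). Camera axes: x right, y up, looking along -z (the intrinsics and any distortion apply to the point x, -y, -z); pixel columns grow to the right and rows downward; lengths in m; the calibration is good to about 2 mm. The wrist camera is an equidistant fisheye: a pixel r from the principal point sees the ray r / f radians off the axis. A picture is of the moment at which its call begins: read the wrist's pose just before it. camera_info takes no time and is no camera call; for the wrist camera it gives the pose at the moment of the call.
- r.close_job(): hands the job in; it is judged then, once.
The state is a dict: "time_s": time; "joints": joint angles; "qd": joint speeds; "joint_torque": joint torques, N m; "tcp_pos": TCP position; "eef_rot": TCP orientation; "contact_force": force on the tool from outside, world axes, zero at the start; "moment": the same for the moment, N m; "gripper_width": finger opening in m; "gripper_force": force on a finger pad.
Only numpy, scipy, OpenCV 4.12 (cv2) and the standard library are available. Lean on these libraries where they do the work, as an engineer would, in place of code of your own. Each camera call takes 0.05 s, during which the arm holds its last target. There are 200 camera calls.

## Task

The dark snap ring is waiting on the shoulder of the microscope stage's spindle: take the ring pliers from their stand, put both pins into the ring's eyes, spread the ring only as far as needed, carry it gently down until it meets the brass hub and let it close into the groove there. Then hang the pliers back in their stand, wings in the notches, and let go; do not touch the ring with the gripper, bend it wide open or ram it down, and leave the other things on the bench where they are.

Things in the scene. Friction and masses are not known exactly. Their poses are not given: they have to be found in the camera images.
- spindle: Fixed round rotary microscope stage, base 156 mm across, with an upright steel spindle in the middle. Origin: centre of the underside, on the table; z up along the spindle. From the top: pilot nose 22 mm diameter, 8 mm high; square shoulder at z = 87.5 mm; land 32 mm diameter; groove 26.8 mm diameter, 5.5 mm high; its floor is the brass hub. Aluminium turntable 9 mm below the hub top.
- shoulder (a point): Centre of the spindle's square shoulder (87.5 mm above the table), on which the ring lies at the start. The brass hub's flat top (42 mm diameter), where the ring must end, lies 21.5 to 37.5 mm below it: different each time and not told, so feel for it. The hub is rigid; more than 25 N of the ring on it is ramming, and a fast descent overshoots.
- ring: Dark steel snap ring, 4 mm thick, 57 mm long (x), 44 mm wide, lying flat around the pilot; bow at its +x, gap and two eyes at its -x. Origin: ring centre, underside; z up. Inner lugs at both sides close to 28 mm diameter: closed, it cannot pass the 32 mm land but is free in the groove. The bow's inner edge, 17.5 mm from the origin, clears the land if the ring is coaxial to about 1 mm.
- eye_left (a point): Centre of the 9 mm upright through hole in the ring's +y eye (a 15 mm square pad), at the underside; closed, it is at x = -25, y = +9.5 mm from the ring's origin.
- eye_right (a point): The same for the -y eye: closed, at x = -25, y = -9.5 mm.
- ring_left (a joint): Spread of the ring's +y side in rad, about a sprung hinge at x = 18, y = 8 mm of the ring: 0 closed, grows as the eye moves out (43 mm per rad). About 0.16 just clears the land when coaxial, 0.18 to 0.25 is right, beyond 0.32 it is bent and ruined. Takes 2 N at the eye to start, 6 N at 0.2; springs shut when let go.
- ring_right (a joint): The same for the ring's -y side (hinge at y = -8 mm).
- pliers: Steel spreading pliers, 0.2 to 0.3 kg, hanging upright in their stand. Origin: middle of the pivot block; z up: handles above, pins below. A wing bar (104 mm along x, 12 wide, 8 high, centred on the origin) rests on the stand. With the pins in the ring's eyes, pliers z is the ring's axis and pliers x the ring's x.
- jaw_left (a joint): Turn of each jaw in rad (geared together, pivots at y = +-9.5 mm, z = 0): 0 at rest, handles 64 mm over their outsides; 0.1 rad for each 10 mm less of that width; each pin then moves out 7 mm per 0.1 rad. The first 2.5 mm of pin travel are play in the eyes. Handles held with under about 9 N do not move the jaws; spreading the ring takes 14 to 25 N. Springs back when let go.
- handles (a point): Midway between the two red handle rollers of the pliers (12 mm diameter, 30 mm long along the pliers' x, 64 mm over their outsides), 50 mm above the pliers' origin. Grip here from above, closing along the pliers' y; squeezing harder spreads the pins.
- tips (a point): Midway between the lower ends of the two pins; in the pliers at x = -25, z = -73 mm. At rest the pins are at y = +-9.5 mm, 4 mm thick, 8 mm long, with a tapered 5 mm bead at the end that holds the ring from below, each under an 11 mm square foot.
- sole (a point): Pliers axis at the height of the soles (z = -65 mm in the pliers): the two jaw feet above the pins, and a fixed heel at x = 19 to 26 mm, y within 7 mm, together press on the top of the ring at the eyes and on the bow.
- stand: Fixed grey pliers stand, 130 by 80 mm, with two uprights at x = +-46 mm (12 mm thick, 40 mm wide, top at z = 90 mm) with blue lips 9 mm high that leave a 21 mm wide notch along x. Origin: centre of the underside. The hung pliers have their origin 94 mm above it, x along the stand's x.
- dish: Clear petri dish, 90 mm across, 16 mm high, origin under its centre; leave alone.
- mouse: Black computer mouse, about 78 by 60 mm, 34 mm high, origin on the table; leave alone.
- rack: Yellow syringe rest, 50 by 110 mm, 28 mm high, origin under its centre; leave alone.
- adaptor: Black power adaptor, 60 by 110 mm, 35 mm high, origin under its centre; leave alone.
Things that resemble listed ones, but are neither listed nor needed, are in the scene too. There is more than one size of the spindle; the job needs the smallest.

How it is judged:
By the outcome, as a careful person would: the job done as asked, in the order asked, and still so for the second after the job is handed in, with the robot touching nothing.
It also fails if it takes over 58 s, if anything falls off the work surface, if the arm or the gripper's body presses on something with over 40 N, if the wrist force passes 120 N, or if a joint passes its speed limit or range.

## Working session

There is one attempt and no reset: what is moved stays moved. The work goes in short steps, Python scripts to look and compute and a tool call to move; the robot and the scene stay as the last step left them, time stands still between calls to the robot, and variables do not carry over. Pictures are saved under pics/ and viewed, at most 10 in all, crops included, and the job is handed in when it is done.

Besides the shell and the picture viewer there is one more tool, called after "Call:" by a JSON object that holds its "fn" and its "kwargs", one argument or row to a line. jog_arm: Moves the arm, as the interface text tells. Its arguments: {"type":"object","properties":{"deltas":{"type":"array"},"force":{"type":"number"}},"required":["deltas"]}

```bash
mkdir -p pics
cat > h.py <<'E'
import numpy as np,cv2
from plant import r
def save(n,f):
    i=r.camera_info(n); im=r.capture(n); cv2.imwrite('pics/'+f,im); np.save('pics/'+f+'.npy',np.array([i['fx'],i['fy'],i['cx'],i['cy']]+list(np.array(i['view']).ravel()))); return im
def load(f):
    a=np.load('pics/'+f+'.npy'); return a[:4],a[4:].reshape(4,4)
def ray(f,u,v,fish=False):
    (fx,fy,cx,cy),V=load(f); x=(u-cx)/fx; y=(v-cy)/fy
    if fish:
        t=np.hypot(x,y); s=np.sin(t)/max(t,1e-9); d=np.array([x*s,y*s,np.cos(t)])
    else: d=np.array([x,y,1.])
    d=np.array([d[0],-d[1],-d[2]]); R=V[:3,:3]; o=-R.T@V[:3,3]; return o,R.T@d
def onz(f,u,v,z,fish=False):
    o,d=ray(f,u,v,fish); return o+d*(z-o[2])/d[2]
def proj(f,p,fish=False):
    (fx,fy,cx,cy),V=load(f); q=V[:3,:3]@np.array(p)+V[:3,3]; q=np.array([q[0],-q[1],-q[2]])
    if fish:
        t=np.arctan2(np.hypot(q[0],q[1]),q[2]); k=t/max(np.hypot(q[0],q[1]),1e-9); return np.array([cx+fx*q[0]*k,cy+fy*q[1]*k])
    return np.array([cx+fx*q[0]/q[2],cy+fy*q[1]/q[2]])
E
python3 - <<'E'
from h import *
a=save('scene','s0.png');b=save('side','d0.png');c=save('wrist','w0.png')
cv2.imwrite('pics/all0.png',cv2.resize(np.vstack([np.hstack([a,b])]),(800,300)))
for n in('scene','side','wrist'):
    i=r.camera_info(n);V=np.array(i['view']);print(n,i['fx'],i['fy'],i['cx'],i['cy'],-V[:3,:3].T@V[:3,3],-V[2,:3], [k for k in i])
print(r.get_state())
E
```

```text
scene 389.4503545103879 389.4503545103879 278.53683853800857 210.71141398701187 [ 1.00405575 -0.11234708  0.88836144] [-0.49380638  0.02574694 -0.86919063] ['fx', 'fy', 'cx', 'cy', 'view']
side 401.15402588948905 401.15402588948905 284.0293478245228 213.97604486518352 [0.41269381 0.79464546 0.73580418] [ 0.12487836 -0.81444911 -0.56663748] ['fx', 'fy', 'cx', 'cy', 'view']
wrist 325.19226210127806 325.19226210127806 283.08026910460336 206.54386274927288 [ 0.22097184 -0.64142207  0.38246478] [ 0.25175792  0.12074923 -0.96022788] ['fx', 'fy', 'cx', 'cy', 'view']
{'time_s': 0.15, 'joints': array([-4.81221897e+01,  2.05817163e+01,  6.45176987e-01, -1.56390365e-02,
       -7.01349540e+01, -1.65068411e+01]), 'qd': array([ 0.04072004, -0.07068792,  0.06265596,  0.03103004, -0.01429519,
       -0.0388164 ]), 'joint_torque': array([-2.66001618e-03, -5.83276391e+01,  2.93289614e+01,  7.00129598e+00,
        8.74829886e-03, -1.37581656e-04]), 'tcp_pos': array([ 0.28905388, -0.60959062,  0.24483308]), 'eef_rot': array([ 1.79927275e+02, -6.21770152e-03, -1.54634350e+02]), 'contact_force': array([ 0.72194207, -0.0631657 , -0.11892285]), 'moment': array([-0.01071172,  0.03367038,  0.02634405]), 'gripper_force': 0.0, 'gripper_width': 0.0874057820646186}
```

View pics/s0.png

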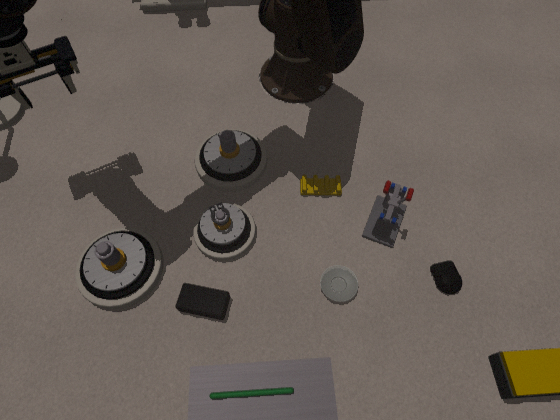

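View pics/d0.png

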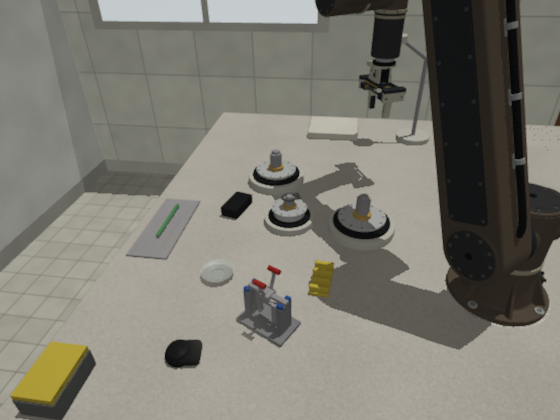

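The scene view shows the small spindle carrying the ring at about (222,228), and the stand with the pliers at (388,215), red rollers at (389,187) and (409,194). In the side view the rollers are at (259,284) and (274,270), and the spindle at (290,212).

Run:
```python
from h import *
def tri(u1,u2):
    o1,d1=ray('s0.png',*u1);o2,d2=ray('d0.png',*u2)
    A=np.array([d1,-d2]).T;t=np.linalg.lstsq(A,o2-o1,rcond=None)[0];p,q=o1+d1*t[0],o2+d2*t[1];return (p+q)/2,np.linalg.norm(p-q)
def blobs(f,lo,hi,amin=10):
    h=cv2.cvtColor(cv2.imread('pics/'+f),cv2.COLOR_BGR2HSV);m=cv2.inRange(h,lo,hi)
    if lo[0]==0: m|=cv2.inRange(h,(172,lo[1],lo[2]),(180,255,255))
    n,l,s,c=cv2.connectedComponentsWithStats(m);return [(np.round(c[i],1),s[i]) for i in range(1,n) if s[i][4]>=amin]
for f in('s0.png','d0.png'):
    print(f,'red',blobs(f,(0,120,60),(8,255,255)));print('blue',blobs(f,(100,90,50),(130,255,255)))
# spindle base: white/dark ellipse
for z in(0.,0.02): print(onz('s0.png',225,230,z),onz('d0.png',290,214,z))
a=cv2.imread('pics/s0.png');b=cv2.imread('pics/d0.png')
c=np.vstack([np.hstack([cv2.resize(a[185:265,185:265],(400,300),interpolation=2)*1,cv2.resize(a[170:250,350:430],(400,300),interpolation=2)]),
 np.hstack([cv2.resize(b[180:240,250:330],(400,300),interpolation=2),cv2.resize(b[255:345,230:310],(400,300),interpolation=2)])])
cv2.imwrite('pics/c1.png',np.clip(c*1.6,0,255))
```

```text
s0.png red [(array([386.9, 185.8]), array([383, 180,   8,  12,  52], dtype=int32)), (array([409.6, 193.4]), array([406, 188,   8,  12,  58], dtype=int32))]
blue [(array([392.6, 185.1]), array([391, 183,   4,   5,  17], dtype=int32)), (array([404.4, 188.9]), array([403, 187,   4,   5,  15], dtype=int32)), (array([381.6, 215.2]), array([380, 213,   4,   6,  20], dtype=int32)), (array([393.8, 219.5]), array([392, 217,   5,   6,  21], dtype=int32))]
d0.png red [(array([273.7, 269.7]), array([268, 266,  13,   8,  58], dtype=int32)), (array([258.9, 283.6]), array([253, 279,  13,  10,  66], dtype=int32))]
blue [(array([246. , 288.4]), array([244, 286,   5,   6,  25], dtype=int32)), (array([287.7, 297.9]), array([285, 296,   6,   6,  18], dtype=int32)), (array([279.5, 306.2]), array([277, 303,   6,   7,  35], dtype=int32))]
[ 5.46974867e-01 -2.26042181e-01 -1.11022302e-16] [ 0.55566582 -0.26526165  0.        ]
[ 0.55726529 -0.22348252  0.02      ] [ 0.55177968 -0.23645216  0.02      ][ WARN:0@0.399] global loadsave.cpp:1063 imwrite_ Unsupported depth image for selected encoder is fallbacked to CV_8U.
```

View pics/c1.png

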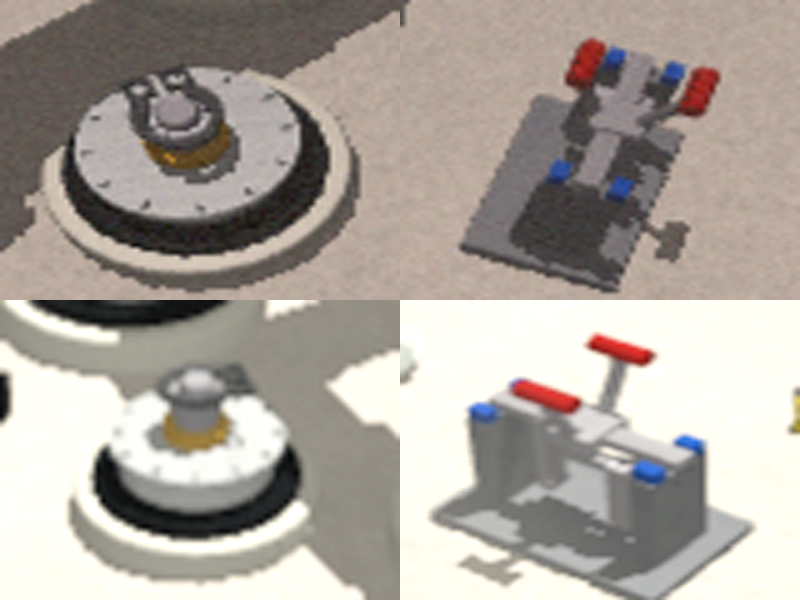

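The crops show the ring's eyes pointing toward the robot (-x world, slightly -y), and the stand with its long axis mostly along world x. I'll triangulate the rollers and blue lips, then move to look with the wrist camera.

Run:
```python
from h import *
def tri(u1,u2):
    o1,d1=ray('s0.png',*u1);o2,d2=ray('d0.png',*u2)
    A=np.array([d1,-d2]).T;t=np.linalg.lstsq(A,o2-o1,rcond=None)[0];p,q=o1+d1*t[0],o2+d2*t[1];return (p+q)/2,np.linalg.norm(p-q)
R=tri((386.9,185.8),(273.7,269.7));L=tri((409.6,193.4),(258.9,283.6));print(R,L,(R[0]+L[0])/2,np.linalg.norm(R[0]-L[0]),np.degrees(np.arctan2(*(L[0]-R[0])[[1,0]])))
P=[onz('s0.png',*u,0.098) for u in[(392.6,185.1),(404.4,188.9),(381.6,215.2),(393.8,219.5)]];print(np.array(P),np.mean(P,0))
d=(P[2]+P[3]-P[0]-P[1]);print(np.degrees(np.arctan2(d[1],d[0])))
# side lips
for u in[(246.,288.4),(287.7,297.9),(279.5,306.2)]:print(onz('d0.png',*u,0.098))
# spindle top/ pilot centre z=.0955
print(onz('s0.png',185+177/5,185+103/3.75,.0955),onz('d0.png',250+198/5,180+83/5,.0955))
```

```text
(array([0.53397021, 0.15948588, 0.14600375]), np.float64(0.0009798045533062198)) (array([0.55750644, 0.20591396, 0.14644669]), np.float64(0.0005415428748155857)) [0.54573832 0.18269992 0.14622522] 0.05205493541159057 63.11774327987557
[[0.50194502 0.19102679 0.098     ]
 [0.51462057 0.21704617 0.098     ]
 [0.58261162 0.148463   0.098     ]
 [0.59563509 0.17424583 0.098     ]] [0.54870308 0.18269545 0.098     ]
-27.83308196861243
[0.59505256 0.17621848 0.098     ]
[0.49970261 0.19218978 0.098     ]
[0.51358455 0.21787263 0.098     ]
[ 0.54941518 -0.22482274  0.0955    ] [ 0.55042115 -0.2190027   0.0955    ]
```

Call:
{"fn": "jog_arm", "kwargs": {
  "deltas": [
    [[1,4,6,0,0],[1,4,6,0,0],[1,4,6,0,0],[1,3,6,0,0],[1,0,0,0,0]]
  ]
}}

```text
time_s: 0.78
tcp_pos: [0.423, -0.3947, 0.2458]
eef_rot: [-180.0, 0.0, -154.3]
contact_force: [0.0, -1.0, -0.3]
gripper_width: 0.0878
gripper_force: 0.0
```

Call:
{"fn": "jog_arm", "kwargs": {
  "deltas": [
    [[1,4,5,1,0],[1,4,5,1,0],[1,3,3,0,0],[1,1,0,0,0],[1,0,0,0,0]]
  ]
}}

```text
time_s: 1.4
tcp_pos: [0.5383, -0.2721, 0.2642]
eef_rot: [180.0, -0.1, -154.6]
contact_force: [-1.0, -0.0, 0.3]
gripper_width: 0.0875
gripper_force: 0.0
```

Run:
```python
from h import *
im=save('wrist','w1.png');s=r.get_state();print(s['tcp_pos'],s['eef_rot'])
cv2.imwrite('pics/w1v.png',np.clip(im*1.0,0,255).astype(np.uint8))
print(proj('w1.png',[.55,-.222,.0895],True),r.tip_extent)
```

```text
[ 0.53775679 -0.27236576  0.26432305] [ 1.79966217e+02 -5.42672778e-02 -1.54676371e+02]
[321.80783616 222.05967156] 0.019
```

View pics/w1v.png

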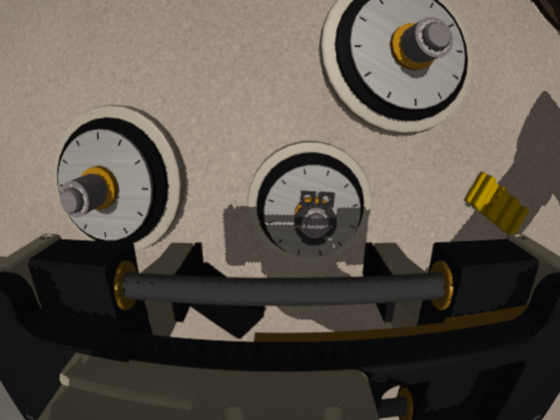

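The wrist view shows the ring around the pilot at (316,218) with its eyes toward the image top. I'll get closer for a precise measurement.

Call:
{"fn": "jog_arm", "kwargs": {
  "deltas": [
    [[1,3,3,-2,0],[1,3,3,-3,0],[1,0,1,-3,0],[1,0,0,-1,0],[1,0,0,0,0],[1,0,0,0,0]]
  ]
}}

```text
time_s: 2.2
tcp_pos: [0.5986, -0.2027, 0.1764]
eef_rot: [-179.9, 0.1, -154.7]
contact_force: [0.8, 0.7, -0.0]
gripper_width: 0.0875
gripper_force: 0.0
```

Run:
```python
from h import *
im=save('wrist','w2.png');s=r.get_state();print(s['tcp_pos'],s['eef_rot'])
p=proj('w2.png',[.55,-.222,.0895],True);print(p)
u,v=np.round(p).astype(int);u0=max(0,u-50);v0=max(0,v-50);print(u0,v0)
cv2.imwrite('pics/w2c.png',np.clip(cv2.resize(im[v0:v0+100,u0:u0+100],(600,600),interpolation=cv2.INTER_CUBIC)*1.8,0,255).astype(np.uint8))
```

```text
[ 0.59867796 -0.20251116  0.17644301] [-1.79924289e+02  1.10592296e-01 -1.54686403e+02]
[287.24928718 147.43279195]
237 97
```

View pics/w2c.png

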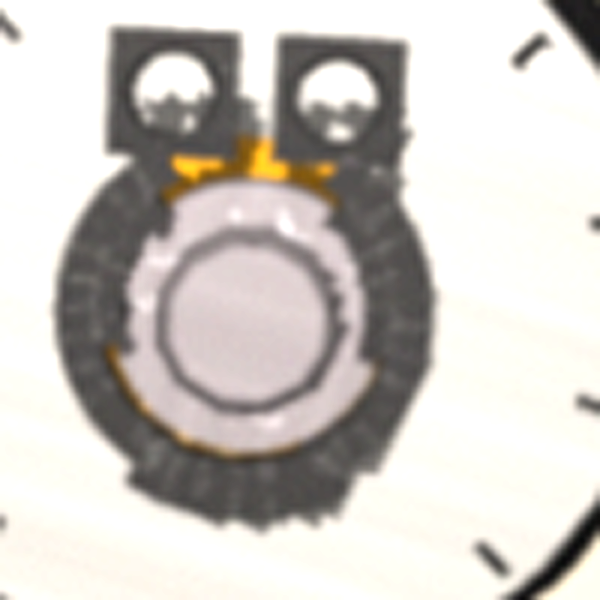

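Run:
```python
from h import *
f=lambda c,z:onz('w2.png',237+(c[0]+.5)/6-.5,97+(c[1]+.5)/6-.5,z,True)
a=f((173,92),.0915);b=f((338,98),.0915);p=f((246,320),.0955)
print(a,b,p,np.linalg.norm(a-b)); m=(a+b)/2
d=p-m;print('eye-pilot',np.hypot(d[0],d[1]),np.degrees(np.arctan2(d[1],d[0])));e=a-b;print('perp',np.degrees(np.arctan2(e[1],e[0])))
```

```text
[ 0.53405992 -0.2459166   0.0915    ] [ 0.52677672 -0.22882922  0.0915    ] [ 0.55377271 -0.22747709  0.0955    ] 0.01857480781567015
eye-pilot 0.025364442395601573 22.96355038735612
perp -66.9147020545289
```

Call:
{"fn": "jog_arm", "kwargs": {
  "deltas": [
    [[1,-1,5,3,-0.16],[1,-1,6,2,-0.16],[1,-1,6,2,-0.16],[1,-1,6,2,-0.16],[1,0,6,0,-0.16],[1,0,5,0,-0.13],[1,0,0,0,0],[1,0,0,0,0]]
  ]
}}

```text
time_s: 3.25
tcp_pos: [0.5591, 0.1341, 0.2642]
eef_rot: [180.0, 0.0, 152.2]
contact_force: [-0.3, -0.4, 1.0]
gripper_width: 0.0874
gripper_force: 0.0
```

Run:
```python
from h import *
im=save('wrist','w3.png');s=r.get_state();print(s['tcp_pos'],s['eef_rot'])
u,v=np.round(proj('w3.png',[.547,.183,.12],True)).astype(int);print(u,v)
u0=max(0,u-75);v0=max(0,v-75);print(u0,v0)
cv2.imwrite('pics/w3c.png',np.clip(cv2.resize(im[v0:v0+150,u0:u0+150],(600,600),interpolation=cv2.INTER_CUBIC)*1.7,0,255).astype(np.uint8))
h=cv2.cvtColor(im,cv2.COLOR_BGR2HSV);m=cv2.inRange(h,(0,120,50),(8,255,255))|cv2.inRange(h,(172,120,50),(180,255,255))
for z,mm in((.150,m),(.099,cv2.inRange(h,(100,100,40),(130,255,255)))):
    n,l,st,c=cv2.connectedComponentsWithStats(mm)
    for i in range(1,n):
        if st[i][4]>15: print(z,c[i],st[i],onz('w3.png',*c[i],z,True))
```

```text
[0.55909991 0.13350303 0.2640786 ] [1.79959327e+02 3.10578539e-02 1.52105097e+02]
325 163
250 88
0.15 [293.99649737 168.9352014 ] [287 150  15  39 571] [0.53413288 0.15769198 0.15      ]
0.15 [357.31835938 168.5625    ] [350 150  15  38 512] [0.5570305  0.20283596 0.15      ]
0.099 [306.46511628 113.04651163] [302 107  10  13 129] [0.50128147 0.18970904 0.099     ]
0.099 [337.03816794 113.70229008] [332 107  11  14 131] [0.51455093 0.21492379 0.099     ]
0.099 [304.98319328 206.46218487] [301 200   9  14 119] [0.58033545 0.14773186 0.099     ]
0.099 [334.         206.55371901] [330 200   9  14 121] [0.5937334  0.17291454 0.099     ]
```

View pics/w3c.png

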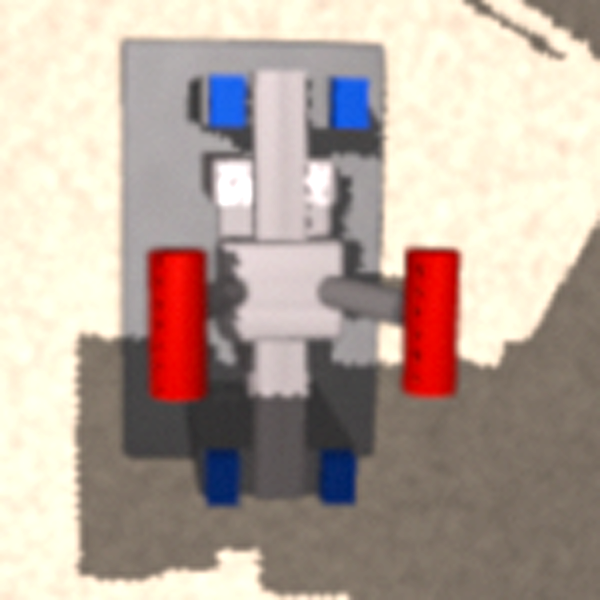

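Jaw feet are at the image top (about (313,134) full frame), so pliers x points at about -28°, rollers centred at roughly (0.5465, 0.181). Descend and grip lightly.

Call:
{"fn": "jog_arm", "kwargs": {
  "deltas": [
    [[1,-0.66,2.4,-1,0],[1,-0.6,2.35,-2,0],[1,0,0,-3,0],[1,0,0,-3,0],[1,0,0,-2,0],[1,0,0,-1,0],[1,0,0,0,0],[1,0,0,0,0]]
  ],
  "force": 7
}}

```text
time_s: 4.3
tcp_pos: [0.5471, 0.1816, 0.1445]
eef_rot: [179.9, 0.1, 152.1]
contact_force: [0.8, -0.0, 0.5]
gripper_width: 0.0879
gripper_force: 0.0
```

Call:
{"fn": "jog_arm", "kwargs": {
  "deltas": [
    [[0.3,0,0,0,0],[0.3,0,0,0,0],[0.3,0,0,0,0],[0.3,0,0,0,0],[0.3,0,0,0,0]]
  ]
}}

```text
time_s: 4.92
tcp_pos: [0.5465, 0.1817, 0.1436]
eef_rot: [180.0, 0.0, 152.1]
contact_force: [-0.6, -0.6, 2.2]
gripper_width: 0.0633
gripper_force: 7.0
```

Call:
{"fn": "jog_arm", "kwargs": {
  "deltas": [
    [[0.3,0,0,0.5,0],[0.3,0,0,1,0],[0.3,0,0,1.5,0],[0.3,0,0,2,0],[0.3,0,0,2,0],[0.3,0,0,2,0],[0.3,0,0,1.5,0],[0.3,0,-0.5,0.5,0]]
  ]
}}

```text
time_s: 5.92
tcp_pos: [0.5468, 0.1769, 0.2548]
eef_rot: [179.9, 0.1, 152.1]
contact_force: [-0.7, -0.0, -1.9]
gripper_width: 0.0635
gripper_force: 7.0
```

Call:
{"fn": "jog_arm", "kwargs": {
  "deltas": [
    [[0.3,0,-1,0,0.05],[0.3,0.1,-3,0,0.1],[0.3,0.1,-4,0,0.13],[0.3,0.1,-5,0,0.14],[0.3,0.1,-5,0,0.14],[0.3,0.1,-5,0,0.14],[0.3,0.1,-5,0,0.1],[0.3,0.1,-4.5,0,0.088]]
  ]
}}

```text
time_s: 6.92
tcp_pos: [0.5527, -0.1503, 0.253]
eef_rot: [180.0, -0.0, -156.9]
contact_force: [1.0, 0.3, -2.4]
gripper_width: 0.0632
gripper_force: 7.0
```

Call:
{"fn": "jog_arm", "kwargs": {
  "deltas": [
    [[0.3,0,-4,0,0],[0.3,0,-2.5,0,0],[0.3,0.03,-1.4,0,0],[0.3,0,0,0,0],[0.3,0,0,0,0],[0.3,0,0,0,0]]
  ]
}}

```text
time_s: 7.68
tcp_pos: [0.5538, -0.2265, 0.2535]
eef_rot: [180.0, 0.0, -157.0]
contact_force: [0.8, 0.4, -1.9]
gripper_width: 0.0637
gripper_force: 7.0
```

Run:
```python
from h import *
s=r.get_state();print(s['tcp_pos'],s['eef_rot'],s['contact_force'])
a=save('wrist','w4.png');b=save('side','d4.png');c=save('scene','s4.png')
z=cv2.INTER_CUBIC
u,v=proj('d4.png',[.554,-.227,.13]).astype(int);u2,v2=proj('s4.png',[.554,-.227,.13]).astype(int);print(u,v,u2,v2)
cv2.imwrite('pics/m4.png',np.hstack([cv2.resize(a,(480,360))[:, :],cv2.resize(b[v-50:v+50,u-40:u+40],(288,360),interpolation=z)]))
```

```text
[ 0.55384842 -0.22651207  0.25351425] [ 1.79998546e+02  1.15677323e-02 -1.56973435e+02] [ 0.76948476  0.36758059 -1.93037462]
288 185 217 206
```

View pics/m4.png

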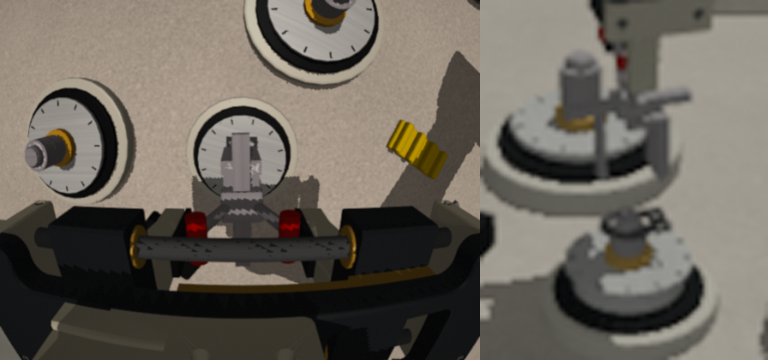

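Call:
{"fn": "jog_arm", "kwargs": {
  "deltas": [
    [[0.3,0,0,-1,0],[0.3,0,-0.1,-1.3,0],[0.3,0,0,-0.8,0],[0.3,0,0,-0.1,0],[0.3,0,0,0,0],[0.3,0,0,0,0]]
  ]
}}

```text
time_s: 8.57
tcp_pos: [0.554, -0.2284, 0.2218]
eef_rot: [-180.0, 0.0, -157.0]
contact_force: [-0.3, -0.3, -2.5]
gripper_width: 0.0636
gripper_force: 7.0
```

Run:
```python
from h import *
s=r.get_state();print(s['tcp_pos'],s['eef_rot'],s['contact_force'])
z=cv2.INTER_CUBIC;out=[]
T=s['tcp_pos'];c,n=np.cos(np.radians(23)),np.sin(np.radians(23))
for cam,f,w in(('wrist','w5.png',38),('side','d5.png',28),('scene','s5.png',28)):
    im=save(cam,f);fi=cam=='wrist'
    u,v=proj(f,[.54,-.235,.105],fi).astype(int);u0,v0=u-w,v-w
    k=400/(2*w);t=cv2.resize(im[v0:v0+2*w,u0:u0+2*w],(400,400),interpolation=z);t=np.clip(t*1.6,0,255).astype(np.uint8)
    out.append(t);print(cam,u0,v0,k)
    for nm,x,y,zz in(('pinL',-.025,.0095,-.1226),('pinR',-.025,-.0095,-.1226),('heel',.0225,0,-.1146)):
        p=T+[c*x-n*y,n*x+c*y,zz];q=proj(f,p,fi);print(nm,((q-[u0,v0])*k).round())
cv2.imwrite('pics/m5.png',cv2.resize(np.hstack(out[1:]),(800,400)));cv2.imwrite('pics/m5w.png',out[0])
```

```text
[ 0.55399264 -0.2283959   0.22183568] [-1.79975607e+02  3.58129198e-02 -1.57032396e+02] [-0.27045242 -0.28667569 -2.45106949]
wrist 243 151 5.2631578947368425
pinL [269. 134.]
pinR [146. 134.]
heel [208. 440.]
side 265 163 7.142857142857143
pinL [233. 223.]
pinR [221. 201.]
heel [118. 212.]
scene 187 179 7.142857142857143
pinL [224. 176.]
pinR [170. 198.]
heel [249. 289.]
```

View pics/m5.png

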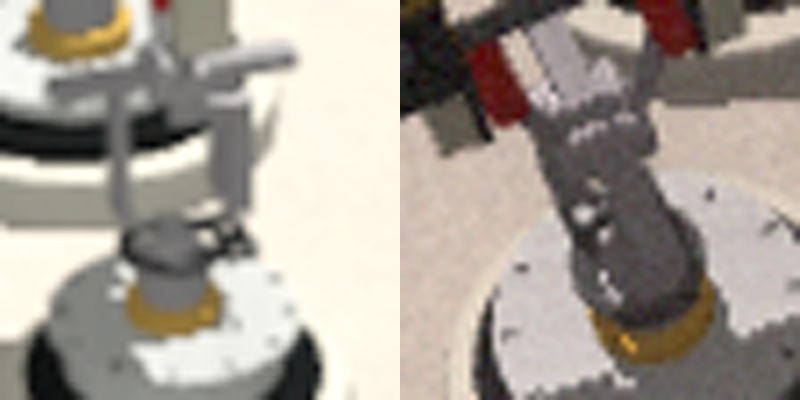

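Pins and heel appear where predicted (side: heel at about (122,215) vs (118,212) predicted, jaw tips at about (232,215) vs (228,212)). Descend carefully, feeling.

Call:
{"fn": "jog_arm", "kwargs": {
  "deltas": [
    [[0.3,0,0,-0.3,0],[0.3,0,0.08,-0.3,0],[0.3,0,0,-0.1,0],[0.3,0,0,0,0],[0.3,0,0,0,0]]
  ]
}}

```text
time_s: 9.35
tcp_pos: [0.5538, -0.2276, 0.2145]
eef_rot: [-180.0, 0.0, -157.0]
contact_force: [0.4, -0.1, -2.5]
gripper_width: 0.0637
gripper_force: 7.0
```

Call:
{"fn": "jog_arm", "kwargs": {
  "deltas": [
    [[0.3,0,0,-0.1,0],[0.3,0,0,-0.1,0],[0.3,0,0,-0.1,0],[0.3,0,0,0,0],[0.3,0,0,0,0]]
  ]
}}

```text
time_s: 9.98
tcp_pos: [0.5537, -0.2276, 0.2114]
eef_rot: [-180.0, -0.0, -157.0]
contact_force: [-0.1, -0.6, -1.7]
gripper_width: 0.0635
gripper_force: 7.0
```

Call:
{"fn": "jog_arm", "kwargs": {
  "deltas": [
    [[0.3,0,0,-0.1,0],[0.3,0,0,-0.1,0],[0.3,0,0,-0.1,0],[0.3,0,0,0,0],[0.3,0,0,0,0]]
  ]
}}

```text
time_s: 10.6
tcp_pos: [0.5537, -0.2276, 0.2084]
eef_rot: [-180.0, 0.0, -157.0]
contact_force: [-0.1, 0.5, -2.5]
gripper_width: 0.0635
gripper_force: 7.0
```

Call:
{"fn": "jog_arm", "kwargs": {
  "deltas": [
    [[0.3,0,0,-0.1,0],[0.3,0,0,-0.1,0],[0.3,0,0,0,0],[0.3,0,0,0,0]]
  ]
}}

```text
time_s: 11.1
tcp_pos: [0.5537, -0.2275, 0.2065]
eef_rot: [-180.0, 0.0, -157.0]
contact_force: [0.1, -0.2, -2.0]
gripper_width: 0.0637
gripper_force: 7.0
```

Call:
{"fn": "jog_arm", "kwargs": {
  "deltas": [
    [[0.3,0,0,-0.05,0],[0.3,0,0,-0.05,0],[0.3,0,0,0,0],[0.3,0,0,0,0]]
  ]
}}

```text
time_s: 11.6
tcp_pos: [0.5541, -0.2277, 0.2061]
eef_rot: [-180.0, 0.1, -157.0]
contact_force: [-0.5, 0.9, 5.0]
gripper_width: 0.0632
gripper_force: 7.0
```

Call:
{"fn": "jog_arm", "kwargs": {
  "deltas": [
    [[0.3,0,0,-0.05,0],[0.3,0,0,-0.05,0],[0.3,0,0,0,0],[0.3,0,0,0,0]]
  ]
}}

```text
time_s: 12.1
tcp_pos: [0.5547, -0.228, 0.2057]
eef_rot: [-179.9, 0.1, -157.0]
contact_force: [-0.4, 0.5, 7.5]
gripper_width: 0.0642
gripper_force: 7.0
```

Sole contact at exactly the expected height, so both pins are through the eyes. Back off and spread stepwise, limiting by opening.

Call:
{"fn": "jog_arm", "kwargs": {
  "deltas": [
    [[0.3,0,0,0.15,0],[0.3,0,0,0,0],[0.27,0,0,0,0],[0.27,0,0,0,0]]
  ],
  "force": 12
}}

```text
time_s: 12.6
tcp_pos: [0.554, -0.2278, 0.2063]
eef_rot: [-180.0, 0.0, -157.0]
contact_force: [-0.1, -1.3, 5.8]
gripper_width: 0.0613
gripper_force: 12.0
```

Call:
{"fn": "jog_arm", "kwargs": {
  "deltas": [
    [[0.22,0,0,0.05,0],[0.2,0,0,0.05,0],[0.18,0,0,0,0],[0.18,0,0,0,0],[0.18,0,0,0,0]]
  ],
  "force": 22
}}

```text
time_s: 13.22
tcp_pos: [0.5543, -0.2279, 0.2075]
eef_rot: [-179.9, 0.1, -157.0]
contact_force: [-0.1, -1.2, 5.7]
gripper_width: 0.052
gripper_force: 19.0
```

Call:
{"fn": "jog_arm", "kwargs": {
  "deltas": [
    [[0.15,0,0,0.05,0],[0.12,0,0,0.05,0],[0.08,0,0,0.05,0],[0.07,0,0,0,0],[0.07,0,0,0,0]]
  ],
  "force": 28
}}

```text
time_s: 13.85
tcp_pos: [0.5528, -0.227, 0.2072]
eef_rot: [179.9, -0.1, -157.1]
contact_force: [-0.6, 1.3, -2.8]
gripper_width: 0.0473
gripper_force: 18.6
```

Call:
{"fn": "jog_arm", "kwargs": {
  "deltas": [
    [[0.07,0,0,-0.1,0],[0.07,0,0,-0.1,0],[0.07,0,0,-0.1,0],[0.07,0,0,0,0]]
  ]
}}

```text
time_s: 14.35
tcp_pos: [0.5535, -0.2274, 0.2052]
eef_rot: [180.0, -0.0, -157.0]
contact_force: [-0.6, 0.6, -2.8]
gripper_width: 0.0473
gripper_force: 18.4
```

Call:
{"fn": "jog_arm", "kwargs": {
  "deltas": [
    [[0.07,0,0,-0.1,0],[0.07,0,0,-0.1,0],[0.07,0,0,-0.1,0],[0.07,0,0,0,0]]
  ]
}}

```text
time_s: 14.85
tcp_pos: [0.5536, -0.2275, 0.2023]
eef_rot: [180.0, -0.0, -157.0]
contact_force: [-0.5, 2.0, -3.4]
gripper_width: 0.0471
gripper_force: 18.3
```

Call:
{"fn": "jog_arm", "kwargs": {
  "deltas": [
    [[0.07,0,0,-0.15,0],[0.07,0,0,-0.15,0],[0.07,0,0,-0.15,0],[0.07,0,0,-0.15,0],[0.07,0,0,0,0]]
  ]
}}

```text
time_s: 15.48
tcp_pos: [0.5536, -0.2275, 0.1962]
eef_rot: [180.0, -0.0, -157.0]
contact_force: [0.6, 1.4, -2.2]
gripper_width: 0.0472
gripper_force: 18.3
```

Call:
{"fn": "jog_arm", "kwargs": {
  "deltas": [
    [[0.07,0,0,-0.15,0],[0.07,0,0,-0.15,0],[0.07,0,0,-0.15,0],[0.07,0,0,-0.1,0],[0.07,0,0,0,0]]
  ]
}}

```text
time_s: 16.1
tcp_pos: [0.5536, -0.2276, 0.1908]
eef_rot: [180.0, -0.0, -157.0]
contact_force: [-0.8, 1.8, -2.2]
gripper_width: 0.0469
gripper_force: 18.3
```

Call:
{"fn": "jog_arm", "kwargs": {
  "deltas": [
    [[0.07,0,0,-0.05,0],[0.07,0,0,-0.05,0],[0.07,0,0,-0.05,0],[0.07,0,0,0,0]]
  ]
}}

```text
time_s: 16.6
tcp_pos: [0.5537, -0.2276, 0.1894]
eef_rot: [-180.0, -0.0, -157.0]
contact_force: [-0.4, 0.9, -2.8]
gripper_width: 0.047
gripper_force: 18.4
```

Call:
{"fn": "jog_arm", "kwargs": {
  "deltas": [
    [[0.07,0,0,-0.05,0],[0.07,0,0,-0.05,0],[0.07,0,0,-0.05,0],[0.07,0,0,0,0]]
  ]
}}

```text
time_s: 17.1
tcp_pos: [0.5537, -0.2277, 0.1878]
eef_rot: [-180.0, -0.0, -157.0]
contact_force: [0.5, -0.1, -2.9]
gripper_width: 0.0473
gripper_force: 18.4
```

Call:
{"fn": "jog_arm", "kwargs": {
  "deltas": [
    [[0.07,0,0,-0.05,0],[0.07,0,0,-0.05,0],[0.07,0,0,-0.05,0],[0.07,0,0,0,0]]
  ]
}}

```text
time_s: 17.6
tcp_pos: [0.5539, -0.2277, 0.1868]
eef_rot: [-180.0, 0.0, -157.0]
contact_force: [-0.9, 0.2, 0.6]
gripper_width: 0.0469
gripper_force: 18.9
```

Call:
{"fn": "jog_arm", "kwargs": {
  "deltas": [
    [[0.07,0,0,-0.04,0],[0.07,0,0,0,0],[0.07,0,0,0,0]]
  ]
}}

```text
time_s: 17.98
tcp_pos: [0.554, -0.2277, 0.1867]
eef_rot: [-180.0, 0.0, -157.0]
contact_force: [-1.6, -0.2, 4.8]
gripper_width: 0.0468
gripper_force: 19.4
```

Run:
```python
from h import *
C=np.array([.5538,-.2275])
def mask(f,p,w):
    im=cv2.imread('pics/'+f);h=cv2.cvtColor(im,cv2.COLOR_BGR2HSV);m=cv2.inRange(h,(12,110,50),(30,255,255));k=np.zeros_like(m);u,v=p.astype(int);k[v-w:v+w,u-w:u+w]=1;return m*k
for f in('d0.png','s0.png'):
    p=proj(f,[*C,.06]);m=mask(f,p,14);ys,xs=np.nonzero(m);print(f,p,ys.min(),ys.max(),xs.min(),xs.max(),len(ys))
    for z in(.040,.045,.050,.055,.060,.066):
        a=np.linspace(0,6.283,120);q=lambda R,z:np.array([proj(f,[C[0]+R*np.cos(t),C[1]+R*np.sin(t),z]) for t in a])
        t=q(.021,z);b=q(.021,z-.009);print(' hub',z,'bottom row',b[:,1].max().round(1),'topfront',t[:,1].max().round(1),'widest row',t[t[:,0].argmax(),1].round(1),'cols',t[:,0].min().round(1),t[:,0].max().round(1))
f='d6.png';im=save('side',f);im2=save('scene','s6.png')
o=[]
for g,i in((f,im),('s6.png',im2)):
    u,v=proj(g,[*C,.07]).astype(int);o.append(np.clip(cv2.resize(i[v-28:v+28,u-28:u+28],(400,400),interpolation=cv2.INTER_CUBIC)*1.6,0,255).astype(np.uint8))
cv2.imwrite('pics/m6.png',np.hstack(o))
```

```text
d0.png [288.92148957 204.8693187 ] 203 209 283 295 45
 hub 0.04 bottom row 216.5 topfront 214.1 widest row 210.2 cols 282.2 295.7
 hub 0.045 bottom row 215.2 topfront 212.8 widest row 208.9 cols 282.2 295.7
 hub 0.05 bottom row 213.8 topfront 211.4 widest row 207.6 cols 282.1 295.7
 hub 0.055 bottom row 212.5 topfront 210.0 widest row 206.2 cols 282.1 295.7
 hub 0.06 bottom row 211.1 topfront 208.7 widest row 204.8 cols 282.1 295.8
 hub 0.066 bottom row 209.5 topfront 207.0 widest row 203.2 cols 282.1 295.8
s0.png [221.2621756  221.33020215] 218 229 214 230 76
 hub 0.04 bottom row 234.5 topfront 232.8 widest row 224.6 cols 213.8 230.9
 hub 0.045 bottom row 233.6 topfront 231.9 widest row 223.6 cols 213.5 230.7
 hub 0.05 bottom row 232.6 topfront 231.0 widest row 222.7 cols 213.2 230.4
 hub 0.055 bottom row 231.7 topfront 230.0 widest row 221.7 cols 212.9 230.2
 hub 0.06 bottom row 230.8 topfront 229.1 widest row 220.7 cols 212.5 230.0
 hub 0.066 bottom row 229.7 topfront 228.0 widest row 219.5 cols 212.2 229.7
```

View pics/m6.png

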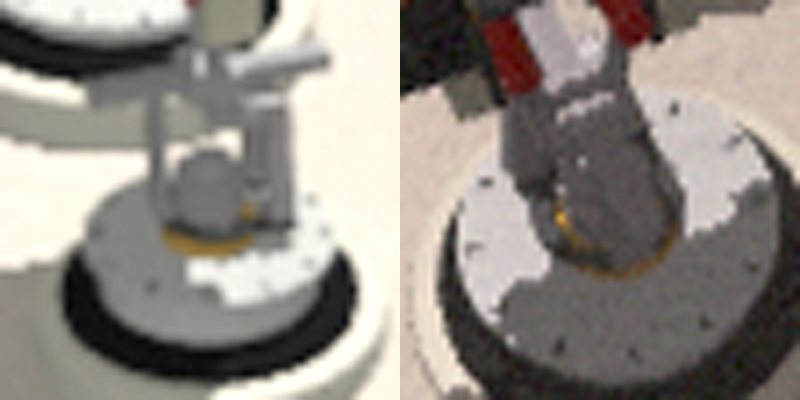

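Gold edges put the hub top at about z = 0.066, and the picture shows the ring lying directly on the brass. Release the spread while following down gently.

Call:
{"fn": "jog_arm", "kwargs": {
  "deltas": [
    [[0.12,0,0,-0.03,0],[0.18,0,0,-0.03,0],[0.24,0,0,-0.04,0],[0.24,0,0,0,0]]
  ]
}}

```text
time_s: 18.58
tcp_pos: [0.554, -0.2277, 0.1856]
eef_rot: [-180.0, 0.0, -157.0]
contact_force: [-1.8, 0.0, 6.0]
gripper_width: 0.0546
gripper_force: 15.2
```

Call:
{"fn": "jog_arm", "kwargs": {
  "deltas": [
    [[0.32,0,0,-0.03,0],[0.38,0,0,-0.03,0],[0.3,0,0,0,0],[0.3,0,0,0,0]]
  ],
  "force": 7
}}

```text
time_s: 19.08
tcp_pos: [0.5536, -0.2275, 0.1841]
eef_rot: [180.0, -0.0, -157.0]
contact_force: [-0.7, -0.8, -2.0]
gripper_width: 0.0636
gripper_force: 7.0
```

Call:
{"fn": "jog_arm", "kwargs": {
  "deltas": [
    [[0.3,0,0,0.1,0],[0.3,0,0,0.1,0],[0.3,0,0,0.1,0],[0.3,0,0,0,0]]
  ]
}}

```text
time_s: 19.58
tcp_pos: [0.5538, -0.2275, 0.1876]
eef_rot: [-180.0, 0.0, -157.0]
contact_force: [-0.1, 0.6, -2.1]
gripper_width: 0.0639
gripper_force: 7.0
```

Call:
{"fn": "jog_arm", "kwargs": {
  "deltas": [
    [[0.3,0,0,0.1,0],[0.3,0,0,0.15,0],[0.3,0,0,0.2,0],[0.3,0,0,0.2,0],[0.3,0,0,0,0]]
  ]
}}

```text
time_s: 20.2
tcp_pos: [0.5539, -0.2276, 0.1942]
eef_rot: [-180.0, 0.0, -157.0]
contact_force: [0.2, 0.4, -2.7]
gripper_width: 0.0636
gripper_force: 7.0
```

Call:
{"fn": "jog_arm", "kwargs": {
  "deltas": [
    [[0.3,0,0,0.5,0],[0.3,0,0,1,0],[0.3,0,0,1.5,0],[0.3,0,0,1.5,0],[0.3,0,0,1.2,0],[0.3,0,0,0.5,0],[0.3,0,1,0,0],[0.3,0,2,0,0]]
  ]
}}

```text
time_s: 21.2
tcp_pos: [0.5533, -0.1968, 0.2552]
eef_rot: [180.0, -0.1, -157.1]
contact_force: [1.0, 1.1, -1.7]
gripper_width: 0.0639
gripper_force: 7.0
```

Call:
{"fn": "jog_arm", "kwargs": {
  "deltas": [
    [[0.3,-0.1,3,0,-0.05],[0.3,-0.1,4,0,-0.1],[0.3,-0.1,5,0,-0.13],[0.3,-0.1,5,0,-0.14],[0.3,-0.1,5,0,-0.14],[0.3,-0.1,5,0,-0.14],[0.3,-0.1,5,0,-0.1],[0.3,0,3,0,-0.088]]
  ]
}}

```text
time_s: 22.2
tcp_pos: [0.5455, 0.1557, 0.2554]
eef_rot: [-180.0, -0.0, 152.0]
contact_force: [1.7, -0.3, -1.6]
gripper_width: 0.0638
gripper_force: 7.0
```

Call:
{"fn": "jog_arm", "kwargs": {
  "deltas": [
    [[0.3,0,1.5,0,0],[0.3,0,0.9,0,0],[0.3,0,0.4,0,0],[0.3,0,0,0,0],[0.3,0,0,0,0]]
  ]
}}

```text
time_s: 22.82
tcp_pos: [0.5468, 0.1797, 0.256]
eef_rot: [-180.0, 0.0, 152.0]
contact_force: [0.3, -0.1, -2.2]
gripper_width: 0.0638
gripper_force: 7.0
```

Run:
```python
from h import *
s=r.get_state();print(s['tcp_pos'],s['eef_rot'],s['contact_force'])
w=save('wrist','w7.png');a=save('side','d7.png');b=save('scene','s7.png')
C=[.5538,-.2275,.07];o=[]
for g,i in(('d7.png',a),('s7.png',b)):
    u,v=proj(g,C).astype(int);o.append(np.clip(cv2.resize(i[v-20:v+20,u-20:u+20],(400,400),interpolation=cv2.INTER_CUBIC)*1.6,0,255).astype(np.uint8))
cv2.imwrite('pics/m7.png',np.hstack(o))
```

```text
[0.54677866 0.1797465  0.25597399] [-1.79999644e+02  2.32962638e-03  1.52043466e+02] [ 0.29106606 -0.11841713 -2.17238314]
```

Call:
{"fn": "jog_arm", "kwargs": {
  "deltas": [
    [[0.3,0,0.18,-1,0],[0.3,0,0,-1.5,0],[0.3,0,0,-2,0],[0.3,0,0,-2,0],[0.3,0,0,-1.5,0],[0.3,0,0,-1,0],[0.3,0,0,-0.5,0],[0.3,0,0,0,0]]
  ]
}}

```text
time_s: 23.98
tcp_pos: [0.5468, 0.1823, 0.1609]
eef_rot: [-180.0, 0.0, 152.1]
contact_force: [0.1, -0.5, -1.8]
gripper_width: 0.0638
gripper_force: 7.0
```

Call:
{"fn": "jog_arm", "kwargs": {
  "deltas": [
    [[0.3,0,0,-0.4,0],[0.3,0,0,-0.3,0],[0.3,0,0,-0.2,0],[0.3,0,0,-0.1,0],[0.3,0,0,0,0],[0.3,0,0,0,0]]
  ]
}}

```text
time_s: 24.72
tcp_pos: [0.5468, 0.1823, 0.151]
eef_rot: [180.0, 0.0, 152.1]
contact_force: [-0.1, -0.0, -2.9]
gripper_width: 0.0634
gripper_force: 7.0
```

Call:
{"fn": "jog_arm", "kwargs": {
  "deltas": [
    [[0.3,0,-0.05,-0.2,0],[0.3,0,0,-0.2,0],[0.3,0,0,-0.1,0],[0.3,0,0,-0.1,0],[0.3,0,0,0,0],[0.3,0,0,0,0]]
  ]
}}

```text
time_s: 25.48
tcp_pos: [0.5467, 0.1818, 0.145]
eef_rot: [180.0, 0.0, 152.1]
contact_force: [-0.5, -0.3, -3.0]
gripper_width: 0.0637
gripper_force: 7.0
```

Call:
{"fn": "jog_arm", "kwargs": {
  "deltas": [
    [[0.3,0,0,-0.05,0],[0.3,0,0,-0.05,0],[0.3,0,0,-0.05,0],[0.3,0,0,0,0],[0.3,0,0,0,0]]
  ]
}}

```text
time_s: 26.1
tcp_pos: [0.5468, 0.1819, 0.1436]
eef_rot: [180.0, 0.0, 152.1]
contact_force: [-1.8, 1.2, 1.0]
gripper_width: 0.0635
gripper_force: 7.0
```

Resting on the stand. Release and rise.

Call:
{"fn": "jog_arm", "kwargs": {
  "deltas": [
    [[0.6,0,0,0,0],[1,0,0,0,0],[1,0,0,0,0],[1,0,0,0,0],[1,0,0,0,0]]
  ]
}}

```text
time_s: 26.72
tcp_pos: [0.5467, 0.1817, 0.1434]
eef_rot: [-180.0, 0.0, 152.1]
contact_force: [0.5, -0.4, -0.1]
gripper_width: 0.0874
gripper_force: 0.0
```

Call:
{"fn": "jog_arm", "kwargs": {
  "deltas": [
    [[1,0,0,0.5,0],[1,0,0,1.5,0],[1,0,0,3,0],[1,0,0,4,0],[1,0,0,3,0],[1,1.3,-3,0,0],[1,0,-1.8,0,0],[1,0,0,0,0]]
  ]
}}

```text
time_s: 27.72
tcp_pos: [0.5594, 0.1325, 0.2639]
eef_rot: [180.0, -0.0, 152.0]
contact_force: [-0.4, 0.3, 0.2]
gripper_width: 0.0873
gripper_force: 0.0
```

Run:
```python
from h import *
s=r.get_state();print(s['tcp_pos'],s['gripper_width'],s['contact_force'])
im=save('wrist','w8.png')
h=cv2.cvtColor(im,cv2.COLOR_BGR2HSV);m=cv2.inRange(h,(0,120,50),(8,255,255))|cv2.inRange(h,(172,120,50),(180,255,255))
for z,mm in((.150,m),(.099,cv2.inRange(h,(100,100,40),(130,255,255)))):
    n,l,st,c=cv2.connectedComponentsWithStats(mm)
    for i in range(1,n):
        if st[i][4]>15: print(z,c[i],st[i],onz('w8.png',*c[i],z,True))
```

```text
[0.55937632 0.13251463 0.26385263] 0.0872873339474995 [-0.37419274  0.33351103  0.23740239]
0.15 [296.89145907 167.05160142] [290 148  15  39 562] [0.53404809 0.15893083 0.15      ]
0.15 [360.16078431 167.21372549] [353 149  15  38 510] [0.55738907 0.20378934 0.15      ]
0.099 [307.53543307 112.04724409] [303 106  10  13 127] [0.50119331 0.18960509 0.099     ]
0.099 [338.37121212 112.58333333] [334 106  10  14 132] [0.51451928 0.21504325 0.099     ]
0.099 [335.408 205.608] [331 199  10  14 125] [0.59361838 0.17287553 0.099     ]
0.099 [306.81578947 205.94736842] [302 200  10  13 114] [0.5807525  0.14793126 0.099     ]
```

Pliers hang as before (rollers and lips match the first view). Now check the ring from above.

Call:
{"fn": "jog_arm", "kwargs": {
  "deltas": [
    [[1,0,-5,0,0.16],[1,1,-6,-2,0.16],[1,1,-6,-2,0.16],[1,1,-6,-2,0.16],[1,1,-6,-1,0.16],[1,0,-4.5,0,0.13],[1,0,0,0,0],[1,0,0,0,0]]
  ]
}}

```text
time_s: 28.78
tcp_pos: [0.5989, -0.1965, 0.1946]
eef_rot: [180.0, -0.0, -154.7]
contact_force: [0.5, 0.7, 0.4]
gripper_width: 0.0877
gripper_force: 0.0
```

Run:
```python
from h import *
s=r.get_state();print(s['tcp_pos'],s['eef_rot'])
im=save('wrist','w9.png');a=save('side','d9.png')
u,v=proj('w9.png',[.5538,-.2275,.07],True).astype(int);print(u,v)
q=cv2.resize(im[max(0,v-50):v+50,u-50:u+50],(480,480),interpolation=cv2.INTER_CUBIC)*1.8
u,v=proj('d9.png',[.5538,-.2275,.07]).astype(int)
t=cv2.resize(a[v-30:v+30,u-20:u+20],(320,480),interpolation=cv2.INTER_CUBIC)*1.4
cv2.imwrite('pics/m9.png',np.clip(np.hstack([q,t]),0,255).astype(np.uint8))
```

```text
[ 0.59891767 -0.19651131  0.19457782] [ 1.79976967e+02 -2.31700154e-02 -1.54709231e+02]
271 140
```

View pics/m9.png

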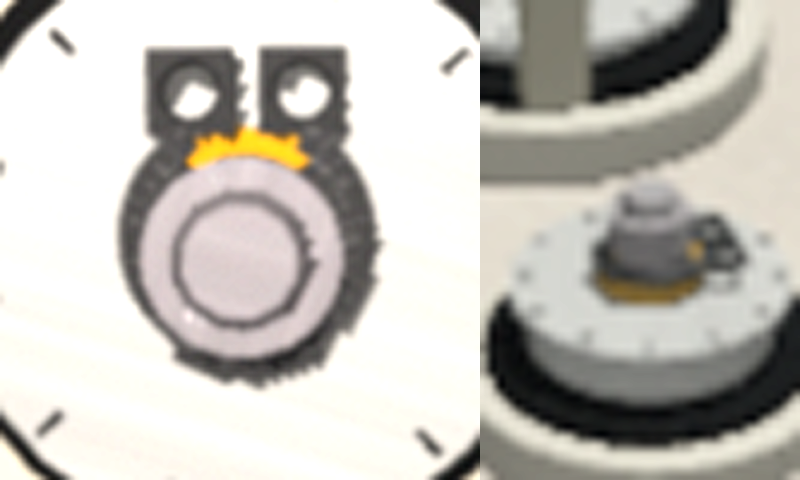

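The picture shows the ring lying closed below the land on the brass hub, with the eyes at (190,92) and (303,92) in the crop at their closed spacing.

```bash
python3 -c "
from plant import r
print(r.close_job())"
```

```text
the job is handed in; nothing more can be done
None
```

The snap ring is closed in the groove on the brass hub, the pliers are hanging back in their stand, and the job is handed in at about 29 s; the judge's result was not shown.

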